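# Clear the scrap and scrub the returned jars at the depot desk

## Task

First clear all the scrap into the red basin: the can stuck in each jar and every tin on the green board. Then take the bottle brush and scrub the inside of the white jar, and after it the dirtier blue one, right down to the bottom, well up and right down again in each. Finish with the brush standing back in its holder and both jars standing upright, wholly on the green board; do not tip the jars over, and leave the other things on the desk where they are.

Things in the scene. Friction and masses are not known exactly. Their poses are not given: they have to be found in the camera images.
- jar_white: white enamelled steel jar, open on top, round: outside diameter 66 mm at the foot, 68 mm at the rim, 100 mm high, wall 4 mm, inner floor 5 mm above its underside; 0.18 to 0.35 kg. Origin at the centre of its underside, z up its axis. Starts upright on the table with the red-banded can standing in it.
- jar_blue: the same jar in blue enamel (same sizes and origin). Starts upright on the table with the green-banded can standing in it.
- can_red: empty slim spray can, aluminium with a red band, a plain cylinder 40 mm in diameter and 135 mm long, about 50 g. Origin at its middle, z along its axis. Stands loosely in the white jar and sticks out 40 mm above the rim.
- can_green: the same slim can with a green band, standing in the blue jar.
- tin1: empty food tin with a yellow band, a plain closed cylinder 52 mm in diameter and 65 mm high, 50 g. Origin at its middle, z along its axis. Stands on the green board; from one to three tins are there, absent ones read None.
- tin2: the same tin with an orange band; may be absent.
- tin3: the same tin with a paper-coloured band; may be absent.
- board: flat green plastic draining board, fixed to the table, 200 mm (its x) by 260 mm (its y), 6 mm thick, no rim. Origin at the centre of its underside. It and the basin are on opposite sides of the jars, either way round.
- basin: round red plastic scrap basin, fixed to the table: outside diameter 250 mm at the foot and 290 mm at the rim, 60 mm high, wall 4 mm, inner floor 5 mm above the table. Origin at the centre of its underside.
- holder: dark steel brush holder, fixed to the table: an upright open tube with a floor, outside diameter 56 mm, inside 48 mm, 90 mm high, inner floor 5 mm up. Origin at the centre of its underside.
- brush: bottle brush, 205 mm long, 80 g, stiff, standing head-down in the holder: cylindrical head 30 mm in diameter and 85 mm long at the bottom, thin stem, then a round wooden handle 18 mm in diameter from 130 mm to 205 mm above the foot. Origin at the centre of the head's flat foot (its lower end), z up along the brush to the handle.
- tape: roll of yellow tape lying flat, diameter 90 mm, 24 mm high; bystander. Origin under its centre.
- weight: brass scale weight with a small knob, diameter 56 mm, 46 mm high; bystander. Origin under its centre.
- cutter: yellow box cutter lying flat, body 140 mm (y) by 30 mm, 14 mm high; bystander. Origin under its centre.
- mug: white mug, diameter 80 mm, 90 mm high, handle on its +y side; bystander. Origin under its centre.

How it is judged:
By the outcome, as a careful person would: the job done as asked, in the order asked, and still so for the second after the job is handed in, with the robot touching nothing.
Of tin1, tin2, tin3 only 1 to 3 are there at a start; the rules pass over those that are not, and their reading is None.
At some moment in a run one of tin1, tin2, tin3 may be knocked a few centimetres aside while the robot is not near it.
It also fails if it takes over 210 s, if anything falls off the work surface, if the arm or the gripper's body presses on something with over 40 N, if the wrist force passes 120 N, or if a joint passes its speed limit or range.

## Robot

A 6-joint arm with a two-finger parallel gripper is mounted at the origin on the work surface. World frame = base frame: x ahead of the robot, y to its left, z up, the work surface at z = 0. Lengths are in m, angles in rad, forces in N, time in s.
With the tool pointing down it reaches from about 0.275 to 0.875 m from the base axis. Payload 12.5 kg.
Tool frame: the origin (TCP) lies at the very end of the fingers, on their centre line; the grasp point (between the pads) lies 19 mm behind it; x points along the fingers, y is the direction in which the jaws open and shut, and the axes are right-handed (so a half turn about x gives the same grasp; the last joint's range is limited). The gripper opens to 85 mm and grips with 20 to 120 N. Pads are 22 mm wide; open, the fingers measure 114 mm over their backs; the gripper's body (76 mm by 85 mm) begins 54 mm behind the grasp point. The pads swing forward as they close: fully open they stand 13 mm farther back than shut.
Start: joints at [-1.218, 0.351, 1.652, -0, 1.139, -0.085], TCP at [0.233, -0.498, 0.231] pointing down, gripper open.
Joint ranges: [-2.75, 2.75], [-0.79, 2.1], [0.01, 2.65], [-1.57, 4.71], [0.07, 3.14], [-2.87, 2.87]. Speed limits (rad/s): [2.22, 2.22, 2.79, 3.14, 3.14, 3.14].

## Interface

Orientations are given as a 3x3 rotation matrix whose columns are the frame's x, y, z axes.
In Python, from bench import manip gives the robot as it stands. Calls block until the motion is done:
- manip.move_ptp(position, orientation): joint-space move of the TCP to a pose.
- manip.move_l(position, attitude=None, max_speed=0.15): straight line of the TCP; attitude=None keeps the orientation; max_speed is the mean speed in m/s.
- manip.move_j(angles): joint-space move.
- manip.set_gripper(opening, effort=None): opening from 0.0 (shut) to 1.0 (fully open); effort is the grip in N (None keeps the last); returns when the fingers have stopped.
- manip.dwell(seconds).
- manip.inverse_kinematics(position, orientation): joint angles nearest the present ones, or None.
- manip.grab_frame(name): name is "scene" or "top" or "wrist"; returns (picture, depth): 420x560x3 uint8, red, green, blue; 420x560 float32, m along the optical axis (not along the pixel's ray), 0 where there is no reading.
- manip.get_calibration(name): a dict with "camera_matrix" (3x3 intrinsics, pixels), "k1" (the pictures are not rectified: a ray, as slopes to the right and down, at radius r is drawn at 1 + k1 r^2 times it, then the intrinsics apply), "R" (3x3) and "t" (3): a world point X has camera coordinates R X + t. Camera axes: x right, y down, z forward; pixel columns grow to the right and rows downward; lengths in m; the calibration is good to about 2 mm. A picture is of the moment at which its call begins: read the wrist's pose just before it. get_calibration takes no time and is no camera call; for the wrist camera it gives the pose at the moment of the call.
A pose or a line that the arm cannot do raises manip.Unreachable and nothing moves.
- manip.sign_off(): hands the job in, once; it reports no verdict.
Trained networks look in the newest picture that a camera, given by its name, has taken for a name from the list of things; names that differ only in an ending like _2 or _b are one class to them, and where a whole thing is asked for, a point or a joint stands for the part that bears it (a point fixed in the world has none). Each returns a list of dicts, best first, with "confidence" (0 to 1); they miss things now and then, are a little off and sometimes report something else, mostly with a low value. They report only what shows in the picture. A call takes as long as a camera call.
- manip.look_for(camera, name): "at" ([x, y, z] in m, in world coordinates, good to about 4 mm: the middle of the surface that is visible of it).
Readings, each from a call of its own:
- manip.current_time(): time.
- manip.current_qpos(): joint angles.
- manip.current_joint_vel(): joint speeds.
- manip.current_joint_torque(): joint torques, N m.
- manip.current_ee_pos(): TCP position.
- manip.current_tcp_rot(): TCP orientation.
- manip.current_force(): force on the tool from outside, world axes, zero at the start.
- manip.current_ft_torque(): the same for the moment, N m.
- manip.current_grip_width(): opening from 0.0 (shut) to 1.0 (fully open).
Only numpy, scipy, OpenCV 4.12 (cv2) and the standard library are available. Lean on these libraries where they do the work, as an engineer would, in place of code of your own. Each camera call takes 0.05 s, during which the arm holds its last target. There are 200 camera calls.

## Working session

There is one attempt and no reset: what is moved stays moved. The work goes in short steps, each a Python script; the robot and the scene stay as the last script left them, time stands still between calls to the robot, and variables do not carry over. Pictures are saved under pics/ and viewed, about 12 in all and at most 16, crops included, and the job is handed in when it is done.

```bash
ls; mkdir -p pics
python3 - <<'E'
from bench import manip
import cv2, numpy as np
for c in ["scene","top"]:
    p,d=manip.grab_frame(c); cv2.imwrite(f"pics/{c}0.png",p[:,:,::-1])
    k=manip.get_calibration(c); print(c,np.round(k["camera_matrix"],1).tolist(),k["k1"],np.round(-k["R"].T@k["t"],3))
    for n in ["jar_white","jar_blue","can_red","can_green","tin1","tin2","tin3","board","basin","holder","brush","tape","weight","cutter","mug"]:
        print(n,[(np.round(x["at"],3).tolist(),round(x["confidence"],2)) for x in manip.look_for(c,n)[:3]])
print(manip.current_time())
E
```

```text
pics
scene [[521.1, 0.0, 279.8], [0.0, 521.1, 214.0], [0.0, 0.0, 1.0]] 0.04967955017481461 [1.334 0.342 1.118]
jar_white [([0.535, 0.086, 0.061], 0.78), ([0.518, -0.33, 0.006], 0.65)]
jar_blue [([0.514, -0.072, 0.062], 0.78), ([0.677, -0.023, 0.044], 0.6)]
can_red [([0.522, 0.082, 0.126], 0.61)]
can_green [([0.501, -0.077, 0.121], 0.82), ([0.516, -0.33, 0.008], 0.24)]
tin1 [([0.551, -0.222, 0.053], 0.98), ([0.397, -0.028, 0.017], 0.48)]
tin2 [([0.551, -0.222, 0.053], 0.98), ([0.397, -0.028, 0.017], 0.48)]
tin3 [([0.551, -0.222, 0.053], 0.98), ([0.397, -0.028, 0.017], 0.48)]
board [([0.514, -0.328, 0.006], 0.66)]
basin [([0.505, 0.316, 0.009], 0.87)]
holder [([0.675, -0.017, 0.047], 0.84), ([0.536, 0.085, 0.063], 0.26)]
brush [([0.66, -0.03, 0.147], 0.62)]
tape [([0.697, 0.168, 0.024], 0.57)]
weight [([0.593, 0.006, 0.019], 0.74)]
cutter [([0.396, -0.024, 0.016], 0.7)]
mug [([0.684, -0.185, 0.054], 0.75), ([0.518, -0.072, 0.061], 0.26)]
top [[383.2, 0.0, 280.4], [0.0, 383.2, 209.1], [0.0, 0.0, 1.0]] -0.07172259178961435 [0.447 0.012 1.085]
jar_white [([0.688, -0.189, 0.038], 0.72), ([0.506, 0.08, 0.072], 0.54), ([0.489, -0.085, 0.075], 0.36)]
jar_blue [([0.487, -0.084, 0.072], 0.85)]
can_red [([0.503, 0.071, 0.136], 0.78), ([0.643, -0.021, 0.032], 0.55)]
can_green [([0.487, -0.073, 0.141], 0.53)]
tin1 [([0.539, -0.221, 0.071], 0.74)]
tin2 [([0.539, -0.221, 0.071], 0.74)]
tin3 [([0.539, -0.221, 0.071], 0.74)]
board [([0.506, -0.322, 0.009], 0.85), ([0.504, 0.073, 0.135], 0.71)]
basin [([0.526, 0.331, 0.009], 0.72)]
holder [([0.643, -0.022, 0.03], 0.81), ([0.505, -0.321, 0.004], 0.6)]
brush [([0.65, -0.026, 0.086], 0.76)]
tape [([0.69, 0.169, 0.023], 0.63), ([0.536, -0.222, 0.072], 0.6)]
weight [([0.573, 0.002, 0.024], 0.87), ([0.485, -0.082, 0.071], 0.33)]
cutter [([0.39, -0.004, 0.014], 0.56)]
mug [([0.687, -0.19, 0.039], 0.65)]
1.6
```

View pics/scene0.png

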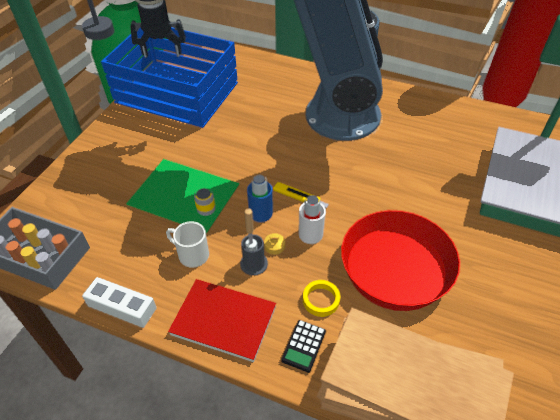

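View pics/top0.png

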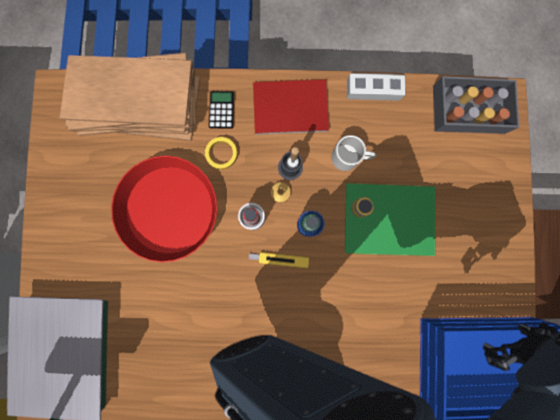

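The scene shows one tin, with a yellow band, at scene (204,202) and top (364,206). The jars with cans are at top (251,216) and (311,224). The brush leans in its holder at top (291,163), the basin is at (164,208) and the board at (390,219). Next I fit circles to the depth data.

```bash
cat > h.py <<'E'
from bench import manip
import cv2, numpy as np
from scipy.optimize import least_squares
def cloud(c, save=None):
    k=manip.get_calibration(c); p,d=manip.grab_frame(c)
    if save: cv2.imwrite(f"pics/{save}.png",p[:,:,::-1])
    v,u=np.nonzero(d>0); K=k["camera_matrix"]
    xy=np.c_[(u-K[0,2])/K[0,0],(v-K[1,2])/K[1,1]]; q=xy.copy()
    for _ in range(8): q=xy/(1+k["k1"]*(q**2).sum(1,keepdims=True))
    z=d[v,u]; P=np.c_[q*z[:,None],z]
    return (P-k["t"])@k["R"], p[v,u].astype(int)   # R^T(P-t)
def sel(X,c,r,z0,z1):
    return X[(np.hypot(X[:,0]-c[0],X[:,1]-c[1])<r)&(X[:,2]>z0)&(X[:,2]<z1)]
def circ(P,R):   # fit circle centre of known radius
    f=lambda a:np.hypot(P[:,0]-a[0],P[:,1]-a[1])-R
    return least_squares(f,P[:,:2].mean(0),loss="soft_l1",f_scale=0.002).x
def down(th=np.pi/2):   # jaw direction th in the xy plane
    c,s=np.cos(th),np.sin(th)
    return np.array([[0,c,s],[0,s,-c],[-1,0,0.]])
def lift(z,v=0.25):
    p=manip.current_ee_pos(); manip.move_l([p[0],p[1],z],None,v)
def st(msg=""):
    print(msg,"t",round(manip.current_time(),1),"p",np.round(manip.current_ee_pos(),4),"w",round(manip.current_grip_width(),3),"F",np.round(manip.current_force(),1))
E
python3 - <<'E'
from h import *
for c in ["top","scene"]:
    X,col=cloud(c)
    def rep(n,c0,r,z0,z1):
        P=sel(X,c0,r,z0,z1)
        if len(P)>3: print(c,n,len(P),"mean",np.round(P.mean(0),4),"mid",np.round((P.min(0)+P.max(0))/2,4),"ext",np.round(np.ptp(P,axis=0),3))
        return P
    for n,c0 in [("white",(.507,.076)),("blue",(.488,-.08))]:
        P=rep(n+" rim",c0,.05,.092,.11)
        if len(P)>5: print("  circ33",circ(P,.0325))
        P=rep(n+" can top",c0,.05,.132,.155)
        P=rep(n+" can side",c0,.05,.112,.132)
        if len(P)>5: print("  circ20",circ(P,.02))
    rep("tin top",(.539,-.221),.06,.065,.08)
    P=rep("holder rim",(.643,-.02),.06,.08,.098)
    if len(P)>5: print("  circ26",circ(P,.026))
    for z in np.arange(.1,.22,.02): rep("brush %.2f"%z,(.64,-.02),.08,z,z+.02)
    g=(col[:,1]>1.5*col[:,0])&(col[:,1]>1.5*col[:,2])&(X[:,2]<.02)&(X[:,1]<-.1)&(X[:,1]>-.55)&(X[:,0]>.3)
    print("board",cv2.minAreaRect(X[g][:,:2].astype(np.float32)*1000))
    B=(X[:,1]>.15)&(X[:,2]>.052)&(X[:,2]<.07)&(col[:,0]>2*col[:,1])&(X[:,0]<.75)
    print("basin",circ(X[B],.143), B.sum())
E
```

```text
top white rim 179 mean [0.5075 0.0757 0.1   ] mid [0.5075 0.0756 0.0994] ext [0.067 0.067 0.014]
  circ33 [0.5072692  0.07605315]
top white can top 152 mean [0.5069 0.0745 0.141 ] mid [0.5088 0.0745 0.1389] ext [0.038 0.037 0.013]
top white can side 10 mean [0.4927 0.0666 0.1229] mid [0.4955 0.0676 0.1245] ext [0.015 0.023 0.014]
  circ20 [0.5078132  0.07545234]
top blue rim 181 mean [ 0.4894 -0.0794  0.1001] mid [ 0.4903 -0.0794  0.1009] ext [0.065 0.067 0.017]
  circ33 [ 0.49024653 -0.07987467]
top blue can top 150 mean [ 0.4914 -0.0773  0.1408] mid [ 0.491  -0.0781  0.1391] ext [0.037 0.035 0.014]
top blue can side 11 mean [ 0.4869 -0.0623  0.1238] mid [ 0.4875 -0.0665  0.123 ] ext [0.03  0.016 0.017]
  circ20 [ 0.49213217 -0.07870387]
top tin top 219 mean [ 0.5387 -0.2247  0.0719] mid [ 0.5392 -0.2243  0.0731] ext [0.051 0.049 0.013]
top holder rim 178 mean [ 0.6496 -0.0271  0.0894] mid [ 0.6525 -0.0263  0.0894] ext [0.053 0.053 0.016]
  circ26 [ 0.65532874 -0.02606361]
top brush 0.10 7 mean [ 0.6503 -0.0288  0.1095] mid [ 0.6509 -0.0293  0.1091] ext [0.005 0.008 0.012]
top brush
[... 1618 characters left out ...]
  0.1099] ext [0.007 0.01  0.017]
scene brush 0.12 17 mean [ 0.658  -0.0275  0.1308] mid [ 0.6576 -0.0282  0.1313] ext [0.005 0.013 0.017]
scene brush 0.14 34 mean [ 0.6599 -0.0261  0.1503] mid [ 0.6582 -0.0269  0.1502] ext [0.011 0.014 0.018]
scene brush 0.16 41 mean [ 0.66   -0.0266  0.1694] mid [ 0.6591 -0.0277  0.1694] ext [0.011 0.017 0.019]
scene brush 0.18 44 mean [ 0.6597 -0.0257  0.1895] mid [ 0.6571 -0.0269  0.1898] ext [0.014 0.016 0.02 ]
scene brush 0.20 56 mean [ 0.6567 -0.0281  0.2084] mid [ 0.6558 -0.0288  0.2072] ext [0.019 0.017 0.014]
board ((508.53265380859375, -312.90966796875), (261.9744873046875, 201.90293884277344), 88.92082977294922)
basin [0.52642629 0.31582618] 1198
```

Run:
```python
from h import *
R=down(np.pi/2)
lift(0.3)
manip.set_gripper(1.0,40)
manip.move_ptp([.54,-.224,.25],R); st()
X,_=cloud("wrist","w_tin"); P=sel(X,(.54,-.224),.12,.062,.085)
P=P[P[:,1]<-.14]
print(len(P),P.mean(0),(P.min(0)+P.max(0))/2,np.ptp(P,axis=0))
c=(P.min(0)+P.max(0))[:2]/2
if np.hypot(c[0]-.54,c[1]+.2235)>.01 : raise SystemExit("moved")
manip.move_l([*c,.12],R,.25); manip.move_l([*c,.034],R,.1)
manip.set_gripper(0.3,30); st("grip")
lift(.28); st("up")
manip.move_l([.527-.08,.315,.28],R,.3)
lift(.04,.15); st(); manip.set_gripper(.85); lift(.28); st("rel")
```

```text
t 4.0 p [ 0.5398 -0.2245  0.25  ] w 1.002 F [ 0.   0.3 -0.7]
1553 [ 0.56039089 -0.21913226  0.07227522] [ 0.58652819 -0.21200854  0.0733888 ] [0.14594795 0.07778487 0.02276366]moved
```

Run:
```python
from h import *
R=down(np.pi/2)
X,_=cloud("wrist","w_tin"); P=sel(X,(.54,-.224),.055,.065,.08)
c=(P.min(0)+P.max(0))[:2]/2
print(len(P),P.mean(0),c,np.ptp(P,axis=0))
c=np.median(P,axis=0)[:2]
if np.hypot(c[0]-.54,c[1]+.2235)>.01 : raise SystemExit("moved")
manip.move_l([*c,.12],R,.25); manip.move_l([*c,.034],R,.1)
manip.set_gripper(0.3,30); st("grip")
lift(.28); st("up")
manip.move_l([.527-.08,.315,.28],R,.3)
lift(.04,.15); st(); manip.set_gripper(.85); lift(.28); st("rel")
```

```text
1233 [ 0.53802982 -0.22543783  0.07196127] [ 0.53923969 -0.22567653] [0.0506176  0.05066808 0.01024902]
grip t 6.2 p [ 0.5381 -0.2252  0.0346] w 0.601 F [-2.2  0.9  6.7]
up t 7.4 p [ 0.5375 -0.225   0.2786] w 0.601 F [-0.2  0.5 -0.5]
 t 11.1 p [0.4476 0.3144 0.0407] w 0.6 F [ 0.3 -0.2 -0.8]
rel t 12.6 p [0.4468 0.314  0.2787] w 0.85 F [-0.4  0.9 -0.8]
```

View pics/w_tin.png

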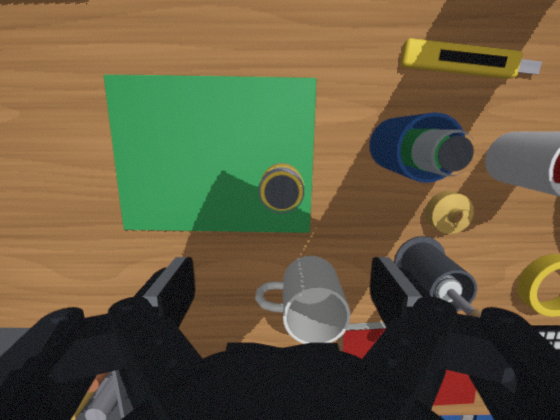

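The wrist view shows one tin, at (282,188). The rest of the board is empty. Next the two cans.

Run:
```python
from h import *
R=down(np.pi/2); a=np.radians(40); s,c=np.sin(a),np.cos(a)
T=np.array([[s,0,c],[0,1,0],[-c,0,s]])
for n,(x,y),dy in [("red",(.5075,.0755),.05),("green",(.4917,-.0782),-.05)]:
    manip.set_gripper(.85,30)
    manip.move_l([x,y,.28],R,.3); manip.move_l([x,y,.108],R,.12)
    manip.set_gripper(.2,30); st(n+" grip")
    if manip.current_grip_width()<.35: raise SystemExit("missed")
    lift(.28,.15); st("up")
    manip.move_l([.54,.315+dy,.28],R,.3)
    manip.move_l([.54,.315+dy,.2],T,.15); manip.move_l([.54,.315+dy,.11],T,.12); st("at basin")
    manip.set_gripper(.85); manip.dwell(.4)
    manip.move_l([.49,.315+dy,.28],R,.2); st("rel")
for cam in ["top","scene"]: cloud(cam,cam+"1")
a=cv2.imread("pics/top1.png"); b=cv2.imread("pics/scene1.png"); cv2.imwrite("pics/m1.png",cv2.resize(np.vstack([a[80:330],b[140:390]]),(616,550)))
```

```text
red grip t 15.7 p [0.5078 0.0755 0.1084] w 0.46 F [-0.7 -0.2  6.2]
up t 17.0 p [0.5074 0.0755 0.2791] w 0.458 F [ 0.6  0.2 -1.1]
at basin t 20.8 p [0.5403 0.3652 0.1106] w 0.461 F [ 0.5  0.3 -0.5]
rel t 24.2 p [0.4899 0.365  0.2798] w 0.85 F [0.6 0.5 0.1]
green grip t 28.0 p [ 0.492  -0.0783  0.1084] w 0.46 F [-1.5  0.6  5.6]
up t 29.3 p [ 0.4916 -0.0782  0.2792] w 0.464 F [-0.1  0.3  0.5]
at basin t 33.9 p [0.5402 0.2651 0.1104] w 0.46 F [ 0.4  0.9 -0.1]
rel t 38.4 p [0.4899 0.265  0.2799] w 0.847 F [0.6 0.8 0.5]
```

View pics/m1.png

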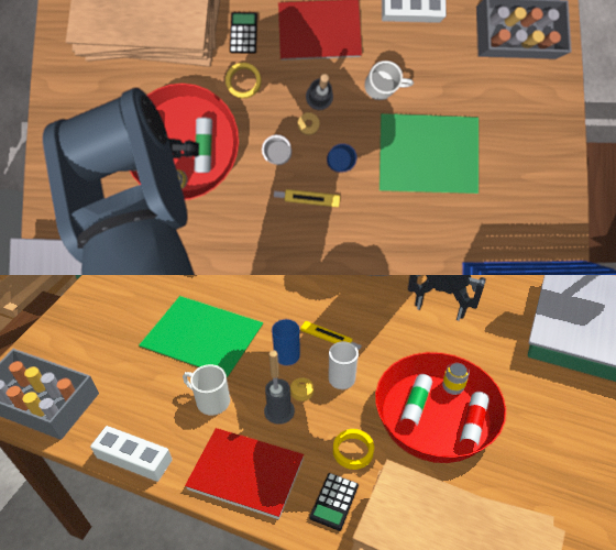

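All three pieces of scrap lie in the basin (scene crop: (416,400), (456,378), (474,418)) and both jars are empty. Next I move the jars onto the board.

Run:
```python
from h import *
R=down(0); R2=down(np.pi)
q=manip.current_qpos()
a,b=manip.inverse_kinematics([.5,.0,.28],R),manip.inverse_kinematics([.5,.0,.28],R2)
print(q[5],a,b)
Rj=R if b is None or (a is not None and abs(a[5])<abs(b[5])) else R2
manip.set_gripper(1.0,50)
for n,c0,tgt in [("white",(.507,.076),(.5,-.375)),("blue",(.490,-.0795),(.5,-.255))]:
    P=np.vstack([sel(cloud("scene")[0],c0,.05,.094,.108)]); c1=circ(P,.0325)
    c=np.mean([c0,c1],axis=0) if np.hypot(*(c1-c0))<.006 else None
    print(n,len(P),c1)
    if c is None: raise SystemExit
    manip.move_ptp([*c,.28],Rj); manip.move_l([*c,.15],Rj,.25); manip.move_l([*c,.055],Rj,.08); st("around")
    manip.set_gripper(.5,50); st("grip")
    lift(.25,.2); st("up")
    manip.move_l([*tgt,.25],Rj,.3); manip.move_l([*tgt,.075],Rj,.2); manip.move_l([*tgt,.0625],Rj,.04); st("down")
    manip.set_gripper(1.0); lift(.25,.2); st("rel")
```

```text
-1.1586019547437076 [-9.31345840e-02  2.09854030e-01  1.71612399e+00 -4.44089210e-16
  1.21561463e+00 -9.31345840e-02] None
white 170 [0.50868252 0.07684498]
around t 42.0 p [0.5081 0.0765 0.0554] w 1.003 F [-0.6  0.5 -0.2]
grip t 42.3 p [0.508  0.0765 0.0558] w 0.793 F [-2.8  0.   8.9]
up t 43.4 p [0.5074 0.0764 0.2489] w 0.794 F [-0.4  0.5 -3.8]
down t 46.6 p [ 0.4999 -0.3749  0.0624] w 0.796 F [ 0.4 -0.5 -2.2]
rel t 48.0 p [ 0.4998 -0.3747  0.2488] w 0.998 F [-0.3  0.1 -0.5]
blue 156 [ 0.49157114 -0.07833794]
around t 51.2 p [ 0.4911 -0.079   0.0554] w 0.998 F [ 0.4 -1.1 -0.5]
grip t 51.5 p [ 0.4909 -0.079   0.0556] w 0.768 F [-2.9  0.5  7.3]
up t 52.6 p [ 0.4904 -0.0789  0.2489] w 0.771 F [-0.3  0.6 -2.1]
down t 54.8 p [ 0.4999 -0.255   0.0624] w 0.768 F [ 0.5 -0.2 -2.4]
rel t 56.3 p [ 0.4996 -0.2548  0.2489] w 1.0 F [-0.1  0.8 -0.7]
```

Run:
```python
from h import *
R=down(0)
manip.set_gripper(.5,60)
manip.move_ptp([.6535,-.029,.3],R); manip.move_l([.6535,-.029,.156],R,.15); st()
manip.set_gripper(.05,60); st("grip")
lift(.32,.15); st("up")
X,_=cloud("scene","scene2"); cloud("top","top2")
for z in np.arange(.16,.32,.015):
    P=sel(X,(.6535,-.029),.06,z,z+.015)
    if len(P)>3: print(round(z,3),len(P),np.round(P.mean(0),4),np.round((P.min(0)+P.max(0))/2,4),np.round(np.ptp(P,axis=0),3))
for c0 in [(.5,-.375),(.5,-.255)]:
    P=sel(X,c0,.05,.1,.112); print(len(P),circ(P,.0325),P.mean(0))
a=cv2.imread("pics/top2.png"); b=cv2.imread("pics/scene2.png"); cv2.imwrite("pics/m2.png",cv2.resize(np.vstack([a[80:330],b[100:350]]),(616,550)))
```

```text
t 58.9 p [ 0.654  -0.0292  0.1571] w 0.5 F [ 1.  -0.1 -0.6]
grip t 59.3 p [ 0.654 -0.029  0.157] w 0.192 F [0.1 0.8 5.4]
up t 60.5 p [ 0.6537 -0.029   0.3189] w 0.195 F [ 0.4 -0.4 -1. ]
0.16 14 [ 0.6624 -0.0248  0.1727] [ 0.6575 -0.0267  0.1715] [0.021 0.022 0.006]
0.175 53 [ 0.6632 -0.0242  0.1827] [ 0.6605 -0.0274  0.1826] [0.019 0.028 0.015]
0.19 53 [ 0.6627 -0.0244  0.1979] [ 0.6581 -0.0274  0.1978] [0.022 0.027 0.014]
0.205 50 [ 0.6626 -0.0234  0.2127] [ 0.6565 -0.028   0.2125] [0.028 0.029 0.014]
0.22 64 [ 0.6631 -0.024   0.2265] [ 0.6598 -0.0274  0.2268] [0.021 0.027 0.013]
0.235 70 [ 0.6614 -0.0246  0.2439] [ 0.6547 -0.0287  0.2432] [0.03  0.029 0.013]
0.25 81 [ 0.6567 -0.0281  0.2537] [ 0.6553 -0.0285  0.2575] [0.025 0.026 0.015]
0.265 22 [ 0.6566 -0.0275  0.2732] [ 0.6565 -0.0288  0.2726] [0.007 0.009 0.015]
0.28 20 [ 0.6566 -0.0275  0.2869] [ 0.6561 -0.0274  0.2878] [0.008 0.009 0.014]
0.295 30 [ 0.6593 -0.0255  0.3052] [ 0.6573 -0.0268  0.3043] [0.012 0.014 0.01 ]
0.31 19 [ 0.6542 -0.0218  0.3193] [ 0.6561 -0.0251  0.3179] [0.029 0.015 0.014]
165 [ 0.49903126 -0.37324395] [ 0.49856152 -0.37302811  0.10566222]
176 [ 0.49909387 -0.25409616] [ 0.50053204 -0.25233739  0.1057866 ]
```

View pics/m2.png

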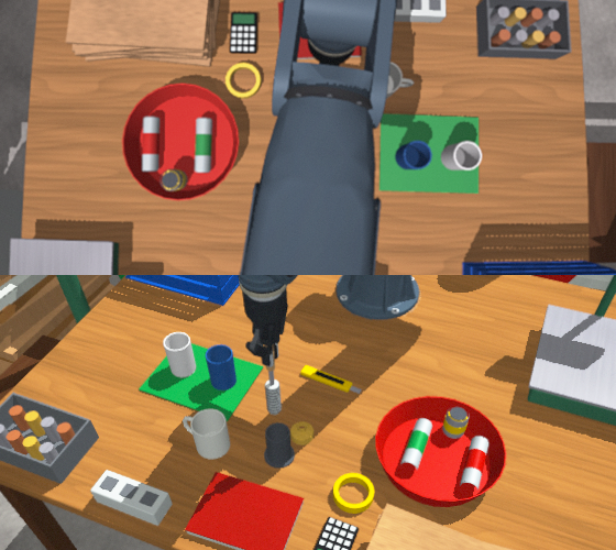

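```bash
cat >> h.py <<'E'
def touch(x,y,z0,zmin,F=4,step=.0015):
    """step down till the upward force exceeds F above its free value"""
    f0=np.mean([manip.current_force()[2] for _ in range(5)]); z=z0
    while z>zmin:
        z-=step; manip.move_l([x,y,z],None,.03)
        if manip.current_force()[2]-f0>F: break
    st("touch"); return manip.current_ee_pos()[2]
def ring(x,y,z,r=.011,n=8):
    for t in np.linspace(0,2*np.pi,n+1): manip.move_l([x+r*np.cos(t),y+r*np.sin(t),z],None,.08)
    manip.move_l([x,y,z],None,.08)
def scrub(x,y):
    manip.move_l([x,y,.32],None,.3); manip.move_l([x,y,.172],None,.15)
    zb=touch(x,y,.172,.157)
    ring(x,y,zb+.003); manip.move_l([x,y,zb+.035],None,.1); ring(x,y,zb+.035)
    manip.move_l([x,y,zb+.075],None,.1); ring(x,y,zb+.075,.010); st("top")
    manip.move_l([x,y,zb+.006],None,.12); touch(x,y,zb+.006,zb-.006)
    manip.move_l([x,y,zb+.07],None,.12); manip.move_l([x,y,zb+.006],None,.12); touch(x,y,zb+.006,zb-.006)
    lift(.32,.2); st("out")
E
python3 - <<'E'
from h import *
scrub(.4995,-.374)
X,_=cloud("scene")
for c0 in [(.5,-.375),(.5,-.255)]:
    P=sel(X,c0,.05,.1,.112); print(len(P),circ(P,.0325),P.mean(0))
P=sel(X,(.4995,-.374),.05,.15,.3)
for z in (.16,.2,.24):
    Q=P[(P[:,2]>z)&(P[:,2]<z+.02)]; print(len(Q),Q.mean(0) if len(Q) else 0, Q[:,2].min() if len(Q) else 0)
E
```

```text
touch t 64.9 p [ 0.4999 -0.3745  0.1629] w 0.194 F [-2.   2.  10.6]
top t 73.8 p [ 0.4992 -0.3742  0.2381] w 0.194 F [-0.2 -0.1 -0.8]
touch t 75.8 p [ 0.5    -0.3745  0.163 ] w 0.198 F [-1.8  0.8 11.3]
touch t 78.4 p [ 0.5    -0.3745  0.163 ] w 0.192 F [-1.4  0.7 10.8]
out t 79.4 p [ 0.4996 -0.3742  0.3185] w 0.195 F [-0.4 -0.2 -2. ]
165 [ 0.49875601 -0.37324037] [ 0.49798846 -0.37334427  0.10545536]
168 [ 0.49885757 -0.25442576] [ 0.49782581 -0.25388112  0.10603593]
30 [ 0.5050769  -0.36676191  0.17493845] 0.1682762762146558
67 [ 0.50553263 -0.36661352  0.20950615] 0.20048029390016092
96 [ 0.50330548 -0.36842226  0.25052397] 0.24109899506212812
```

Run:
```python
from h import *
scrub(.4995,-.2545)
x,y=.6543,-.0265
manip.move_l([x,y,.32],None,.3); manip.move_l([x,y,.168],None,.12)
touch(x,y,.168,.152,F=3); manip.set_gripper(.5); st("rel"); lift(.32,.15)
manip.move_ptp([.45,0,.45],down(0)); st("clear")
X,_=cloud("scene","scene3"); cloud("top","top3")
for c0 in [(.5,-.375),(.5,-.255)]:
    P=sel(X,c0,.05,.1,.112); print(len(P),circ(P,.0325),P.mean(0))
for z in (.1,.14,.18,.2):
    P=sel(X,(.6543,-.0265),.06,z,z+.02); print(z,len(P),P.mean(0) if len(P) else 0)
a=cv2.imread("pics/top3.png"); b=cv2.imread("pics/scene3.png"); cv2.imwrite("pics/m3.png",cv2.resize(np.vstack([a[80:330],b[120:370]]),(616,550)))
```

```text
touch t 82.9 p [ 0.5    -0.2549  0.1629] w 0.197 F [-2.7  0.8 12.5]
top t 91.7 p [ 0.4993 -0.2546  0.2381] w 0.195 F [ 0.7  0.1 -0.2]
touch t 93.7 p [ 0.5001 -0.2549  0.1629] w 0.192 F [-2.   0.7 12.6]
touch t 96.4 p [ 0.5001 -0.2549  0.1629] w 0.193 F [-2.7  1.  12.8]
out t 97.3 p [ 0.4997 -0.2547  0.3186] w 0.193 F [-0.2 -0.  -1. ]
touch t 101.8 p [ 0.6547 -0.0266  0.157 ] w 0.193 F [-0.9  0.3  6.5]
rel t 102.2 p [ 0.6543 -0.0265  0.1559] w 0.5 F [-0.8 -0.9 -0.1]
clear t 104.4 p [ 4.506e-01 -1.000e-04  4.491e-01] w 0.5 F [ 0.2  0.5 -0.4]
163 [ 0.49899832 -0.373265  ] [ 0.49856959 -0.37331093  0.10584461]
164 [ 0.49880137 -0.25394607] [ 0.49879686 -0.25427449  0.10589964]
0.1 21 [ 0.65817563 -0.02577782  0.10990918]
0.14 40 [ 0.66078362 -0.02401728  0.15097999]
0.18 41 [ 0.66101992 -0.0241371   0.19097886]
0.2 54 [ 0.65801914 -0.02532499  0.20875665]
```

View pics/m3.png

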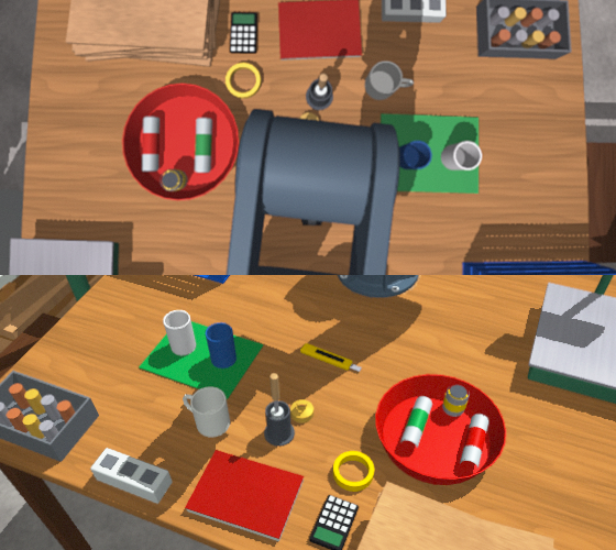

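The brush stands in its holder, at scene crop (277,405). Both jars are upright on the board, the scrap is in the basin, and the bystanders haven't moved.

```bash
python3 -c "
from bench import manip
print(manip.sign_off(), manip.current_time())"
```

```text
the job is handed in; nothing more can be done
the job is handed in; nothing more can be done
```

The job is done and handed in at about 104 s on the robot's clock, inside the 210 s limit; no verdict was reported.

- **Scrap:** The one tin present (yellow band) and both cans went into the red basin. In the final picture all three lie there.
- **Jars:** I moved both onto the board before scrubbing. They stand upright at about (0.499, -0.373) for white and (0.499, -0.254) for blue. Each is at least 35 mm from the nearest board edge and did not shift during scrubbing.
- **Scrubbing:** White came first, then blue. In each jar the brush touched bottom three times (TCP height 0.163 m, about 11–13 N) and rose 70–75 mm in between, with small rings at three heights.
- **Brush:** It touched the holder floor at the same height it was picked up from, was released there, and stands nearly vertical.

The last pictures show the bystanders in place; I compared those by eye and did not measure them again. The tin was never seen to move. One reading was slightly off: the blue jar gripped at about 65 mm where its diameter is 66–68 mm, with no effect on the placing. No check failed.

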